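# Twist a grinding jar home in the ball mill and latch its cover

### The job

Load the ball mill: take the narrow, tall steel jar off the tray, set it upright in the mill's seat and twist it to and fro while pressing, so that it works down past the tight spring fingers until it stands fully home on the floor of the seat. Then swing the cover shut and turn the T-handle clockwise as far as it goes, so that the cover is drawn down tight on its gasket. Leave the wide, low jar, the brown bottle and the beaker where they stand.

Things in the scene. Friction and masses are not known exactly. Their poses are not given: they have to be found in the camera images.
- jar: The jar to load: narrow, tall, closed cylindrical steel grinding jar, 88 mm high, 58 mm in diameter; the top 25 mm are its knurled lid, 60 mm in diameter, the best place to grip (it turns with the jar). The lowest 18 mm taper to a 45 mm foot. Origin: centre of its underside, z up its axis. 0.3 to 0.65 kg.
- wide_jar: The other jar on the tray, not to be moved: same steel, 68 mm in diameter (lid 70 mm), only 60 mm high. Origin: centre of its underside. The jars stand about 75 mm apart along the tray's length, either way round, with some 10 mm free between them: grip the narrow one across the line that joins them.
- tray: Low plastic tray filled with a dark rubber mat, 104 x 150 x 10 mm (long side along its y), fixed; the jars' undersides stand 10 mm above the worktop. Origin: centre of its underside.
- mill: The ball mill, a fixed white box, 200 mm along its x and 176 mm along its y, its rim 136 mm above the worktop. Its open chamber is 174 x 150 mm inside, deck 40 mm above the worktop. The cover's hinge is on its +x side (which faces roughly to the robot's right), the latch's keeper inside its -x wall, the control panel on its -y side. Origin: centre of its underside.
- seat (a point): Centre of the floor of the jar seat in the mill, 45 mm above the worktop; same axes as the mill (z up). The jar's origin lies here when it is fully home; the jar's top is then 3 mm below the mill's rim and 50 mm of the jar stand out of the seat.
- collar (a point): Centre of the mouth of the seat, 38 mm above its floor. The round collar (86 mm outside, 74 mm inside) holds six spring fingers that leave a 50 mm gap and give way. They touch the jar from 34 mm above the floor on and grip it from 25 mm on: straight down it resists with 30 to 60 N; while it turns at about 0.8 rad/s (up to 1.5 N m) 10 to 20 N sink it at 6 mm/s.
- cover (a joint): Angle of the cover, rad: 0 shut with the gasket fully squeezed, 0.03 resting on the unsqueezed gasket, 1.6 to 1.8 at the start (standing open, past upright), stop at 1.95. A friction hinge (0.2 N m) holds it near upright; pulled over to below about 0.9 it falls shut by itself, damped, in about 2 s. The cover weighs 0.5 kg. Pressing it onto the gasket by hand takes about 10 N.
- hinge (a point): Middle of the cover's hinge line, 140 mm above the worktop, 105 mm from the mill's middle along the mill's +x; the line runs along the mill's y. Same axes as the mill.
- cover_edge (a point): Middle of the cover's free edge, 205 mm from the hinge, mid-thickness. The cover is a flat white frame with a clear window, 180 mm wide, 12 mm thick. Axes of the cover: x towards the hinge, y along the hinge, z out of its upper face, which carries the T-handle and looks away from the tray while the cover stands open.
- latch (a joint): Angle of the T-handle, rad, clockwise positive seen from above the shut cover: 0 to 0.2 at the start (unlatched), stop at 1.5. With the cover down, from about 0.35 on its pawl runs under a ramp and draws the cover down; beyond 1.25 it is fully drawn and stays. Turned while the cover is up it would strike the keeper and keep the cover open. Takes under 0.5 N m.
- handle (a point): Middle of the T-handle's bar, 46 mm out from the cover's underside, 42 mm from its free edge, 186 mm above the worktop when shut. The black bar is 90 mm along this frame's y, 15 mm along its x, 16 mm along its z (the shaft's axis, up when the cover is shut). 26 mm are free between bar and cover, but for the 16 mm stem.
- bottle: Brown glass bottle with a red cap, 58 mm in diameter, 125 mm high; bystander, to be left alone. Origin: centre of its underside.
- beaker: Empty glass beaker, 72 mm across, 94 mm high; bystander, to be left alone. Origin: centre of its underside.
Mind the look-alikes: they are no part of the job. What is shaped like the jar but orange is not meant.

How it is judged:
By the outcome, as a careful person would: the job done as asked, in the order asked, and still so for the second after the job is handed in, with the robot touching nothing.
It also fails if it takes over 72 s, if anything falls off the work surface, if the arm or the gripper's body presses on something with over 40 N, if the wrist force passes 120 N, or if a joint passes its speed limit or range.

### The arm

A 7-joint arm with a two-finger parallel gripper is mounted at the origin on a cart in front of the work surface, level with it; the furniture and walls round the work are solid. World frame = base frame: x ahead of the robot, y to its left, z up, the work surface at z = 0. Lengths are in m, angles in rad, forces in N, time in s.
With the tool pointing down it reaches from about 0.35 to 0.9 m from the base axis. Payload 8.1 kg.
Tool frame: the origin (TCP) lies at the very end of the fingers, on their centre line; the grasp point (between the pads) lies arm.grip_point_offset behind it (arm.grip_point_offset is the distance from the TCP to the grasp point, in m); z points along the fingers, y is the line along which they close (so a half turn about z gives the same grasp; the last joint's range is limited). The gripper opens to 92 mm and grips with 3 to 60 N. Pads are 19 mm wide; open, the fingers measure 130 mm over their backs; the gripper's body (75 mm by 190 mm) begins 47 mm behind the grasp point.
Start: joints at [1.094, 0.434, 0.025, 1.573, -0.012, 1.134, -0.075], TCP at [0.228, -0.582, 0.227] pointing down, gripper open.
Joint ranges: [-2.62, 2.62], [-0.44, 2.09], [-1.27, 1.32], [0.08, 2.57], [-1.32, 4.46], [0.12, 2], [-2.74, 2.74]. Speed limits (rad/s): [2.22, 2.22, 3.01, 3.01, 3.14, 3.14, 3.14].

### API

Orientations are given as a rotation vector (axis times angle).
In Python, from cell import arm gives the robot as it stands. The module is installed in compiled form; this text tells all that it offers.
- The arm moves only by the shell command python3 -m creep 'ROWS' [OPENING] [FORCE]. ROWS is JSON, a list of rows, each a list of 6 numbers: the shift along the tool's x, y, z scaled (see below), then the turn, a rotation vector about the tool's x, y, z scaled (see below). A call has 1 to 20 rows; each row shifts and turns the commanded pose from where the row before left it, along the tool's axes as they then stand; what a row does not reach is not made up. The controller multiplies each number of a shift by 0.4 m and each number of a turn by 120 degrees. A row lasts 1/12 s, in which the tool goes at most 41.7 mm and 7.16 degrees, less where a joint would pass 70% of its speed; a pose out of reach is approached as far as the arm can. A call with a number of a shift or a turn outside -1 to 1 is refused whole. A call with a gripper value outside its range is refused whole. OPENING is the closure, from -1 (fully open) to 1 (shut), set as the call begins (- or left out, the last holds). The fingers move at their own pace and stop on an object; FORCE is the grip in N (left out, the last holds). Time passes only in rows, so rows that do not move let the fingers close. It gives the time, the measured TCP pose, the force, the opening and the grip force at its end, in the units of the state.
- arm.observe(): the state, without advancing time (a new reading comes with each control period).
- arm.get_image(name): name is "side" or "top" or "wrist"; returns a dict with "frame" (400x640x3 uint8, red, green, blue), "intrinsics" (3x3 intrinsics, pixels), "rvec" (rotation vector, rad) and "tvec" (3), from world to camera coordinates, as OpenCV has them; the wrist camera has in their place "mount" (4x4, takes a point from camera to tool coordinates, whose origin is the TCP and whose axes are the flange's). Camera axes: x right, y down, z forward; pixel columns grow to the right and rows downward; lengths in m; the calibration is good to about 2 mm. A picture is of the moment at which its call begins: read the wrist's pose just before it. There is no depth.
- arm.sign_off(): hands the job in; it is judged then, once.
The state is a dict: "clock": time; "joints": joint angles; "dq": joint speeds; "joint_efforts": joint torques, N m; "position": TCP position; "ee_rot": TCP orientation; "force": force on the tool from outside, world axes, zero at the start; "ft_torque": the same for the moment, N m; "width": opening from 0.0 (shut) to 1.0 (fully open); "gripper_force": force on a finger pad.
Only numpy, scipy, OpenCV 4.12 (cv2) and the standard library are available. Lean on these libraries where they do the work, as an engineer would, in place of code of your own. Each camera call takes 0.05 s, during which the arm holds its last target. There are 200 camera calls.

## Working session

There is one attempt and no reset: what is moved stays moved. The work goes in short steps, Python scripts to look and compute and a shell command to move; the robot and the scene stay as the last step left them, time stands still between calls to the robot, and variables do not carry over. Pictures are saved under pics/ and viewed, at most 12 in all, crops included, and the job is handed in when it is done.

```bash
mkdir -p pics; cat > h.py <<'E'
import numpy as np, cv2, json
from scipy.spatial.transform import Rotation as R
from cell import arm
def save(n,f):
    im=arm.get_image(n); cv2.imwrite(f,im["frame"][:,:,::-1])
    d={k:np.array(v).tolist() for k,v in im.items() if k!="frame"}; json.dump(d,open(f[:-3]+"json","w")); return im
def ray(f,u,v):
    d=json.load(open(f)); K=np.array(d["intrinsics"]); Rm=cv2.Rodrigues(np.array(d["rvec"]))[0]; t=np.array(d["tvec"]).ravel()
    return -Rm.T@t, Rm.T@np.linalg.inv(K)@[u,v,1]
def atz(f,u,v,z):
    c,r=ray(f,u,v); return c+r*(z-c[2])/r[2]
def proj(f,p):
    d=json.load(open(f)); return cv2.projectPoints(np.array(p,float).reshape(-1,3),np.array(d["rvec"]),np.array(d["tvec"]),np.array(d["intrinsics"]),None)[0].reshape(-1,2)
E
python3 - <<'E'
from h import *
s=arm.observe(); print({k:np.round(v,3).tolist() for k,v in s.items()}, arm.grip_point_offset)
a=save("top","pics/top0.png");b=save("side","pics/side0.png")
w=save("wrist","pics/wrist0.png");print(w["mount"])
for f in("top","side"):print(ray(f"pics/{f}0.json",320,200))
E
```

```text
{'clock': 0.0, 'joints': [1.094, 0.435, 0.025, 1.574, -0.012, 1.134, -0.075], 'dq': [-0.0, -0.0, -0.003, -0.001, 0.0, -0.001, 0.0], 'joint_efforts': [0.001, -66.785, 0.985, -31.446, -0.061, 0.043, 0.0], 'position': [0.228, -0.581, 0.226], 'ee_rot': [-3.085, -0.583, 0.001], 'force': [0.436, 0.839, 0.361], 'ft_torque': [0.014, -0.043, -0.032], 'gripper_force': 0.0, 'width': 1.002} 0.0188
[[-4.42874559e-04 -9.69113238e-01 -2.46615765e-01  6.69487373e-02]
 [ 9.99999763e-01 -5.59379839e-04  4.02358515e-04 -4.75496878e-04]
 [-5.27882851e-04 -2.46615528e-01  9.69113256e-01 -1.57735067e-01]
 [ 0.00000000e+00  0.00000000e+00  0.00000000e+00  1.00000000e+00]]
(array([ 0.19371343, -0.00257995,  1.63701299]), array([ 0.16857154,  0.00931979, -0.98573012]))
(array([ 1.0243332 , -1.15517414,  1.07342256]), array([-0.36801539,  0.70487514, -0.60666532]))
```

View pics/top0.png

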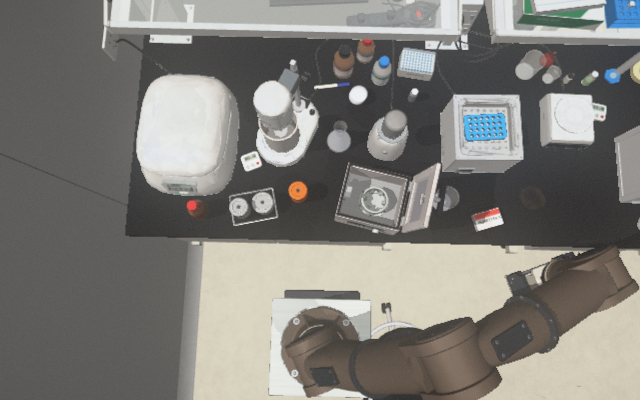

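View pics/side0.png

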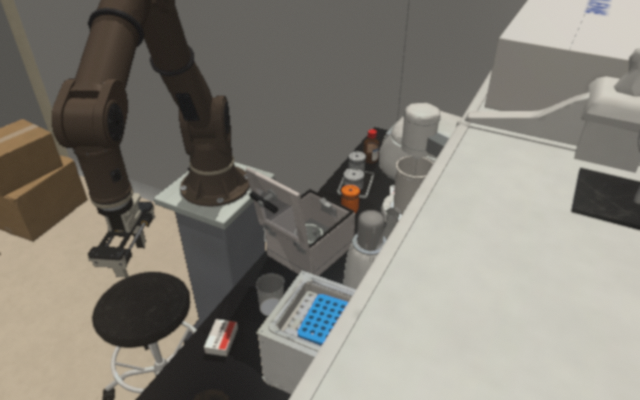

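The top view shows the tray at (253,206) with two steel jars at (239,207) and (262,202). It also shows the orange look-alike at (298,191), the mill at (375,200), the open cover at (423,198), the bottle at (194,208) and the beaker at (447,198). In the side view the jars are at (357,160) and (353,178). I'll enlarge both to tell the jars apart.

```bash
python3 - <<'E'
from h import *
a=cv2.imread("pics/top0.png")[155:240,180:460]; b=cv2.imread("pics/side0.png")[120:280,230:410]
a=cv2.resize(a,(784,238),interpolation=cv2.INTER_CUBIC)  # 2.8x
b=cv2.resize(b,(396,352),interpolation=cv2.INTER_CUBIC)  # 2.2x
c=np.zeros((600,784,3),np.uint8); c[:238]=a; c[245:597,:396]=b
t=cv2.resize(cv2.imread("pics/top0.png")[180:230,222:282],(384,320),interpolation=cv2.INTER_CUBIC) #6.4x
c[245:565,400:784]=t
cv2.imwrite("pics/crop1.png",c)
for n,u,v,z in[("jarL",239,207,.08),("jarR",262,202,.08),("seatc",375,200,.083)]:print(n,atz("pics/top0.json",u,v,z))
E
```

```text
jarL [0.43102406 0.26897196 0.08      ]
jarR [0.44893727 0.19663873 0.08      ]
seatc [ 0.46381037 -0.16281241  0.083     ]
```

View pics/crop1.png

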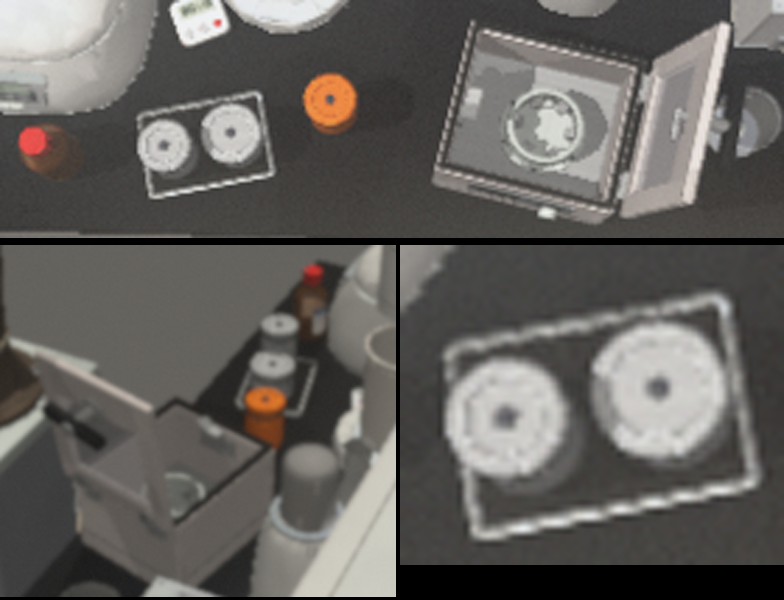

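The left jar, lid hole at (238.4,206.7), is the narrow tall one. Its lid is about 18.5 px across against 20.6 px, it stands taller in the side view, and it is steel rather than orange. The right jar at (262.3,202.3) is the wide, low one. The orange jar at (298,191) is a decoy. Next I'll rise, turn, and look at the mill with the wrist camera.

```bash
python3 -m creep '[[0,0,-0.055,0,0,-0.0467],[0,0,-0.055,0,0,-0.0467],[0,0,-0.055,0,0,-0.0467],[0,0,-0.055,0,0,-0.0467],[0,0,-0.055,0,0,-0.0467],[0,0,-0.055,0,0,-0.0467],[0,0,-0.055,0,0,-0.0467],[0,0,-0.055,0,0,-0.0467],[0,0,-0.055,0,0,-0.0467],[0,0,-0.055,0,0,-0.0467]]' -1 && python3 -m creep '[[0.09,0.024,0,0,0,0],[0.09,0.024,0,0,0,0],[0.09,0.024,0,0,0,0],[0.09,0.024,0,0,0,0],[0.09,0.024,0,0,0,0],[0.09,0.024,0,0,0,0],[0.09,0.024,0,0,0,0],[0.09,0.024,0,0,0,0],[0.09,0.024,0,0,0,0],[0.09,0.024,0,0,0,0],[0.09,0.024,0,0,0,0],[0.09,0.024,0,0,0,0],[0.09,0.024,0,0,0,0],[0.09,0.024,0,0,0,0],[0,0,0,0,0,0],[0,0,0,0,0,0]]'
cat >> h.py <<'E'
def wsave(f):
    s=arm.observe(); im=save("wrist",f)
    T=np.eye(4); T[:3,:3]=R.from_rotvec(s["ee_rot"]).as_matrix(); T[:3,3]=s["position"]
    M=np.linalg.inv(T@np.array(im["mount"])); d=json.load(open(f[:-3]+"json"))
    d["rvec"]=cv2.Rodrigues(M[:3,:3])[0].ravel().tolist(); d["tvec"]=M[:3,3].tolist(); json.dump(d,open(f[:-3]+"json","w"))
E
python3 -c "
from h import *
wsave('pics/w1.png'); s=arm.observe(); print(s['clock'],s['position'],s['ee_rot'],s['joints'])"
```

```text
clock: 0.98
position: [0.228, -0.5816, 0.4476]
ee_rot: [-2.446, -1.971, -0.0]
force: [-0.5, 0.2, 0.5]
width: 1.0
gripper_force: 0.0
clock: 2.32
position: [0.4694, -0.1169, 0.4465]
ee_rot: [-2.446, -1.971, -0.0]
force: [-0.3, -1.8, -0.2]
width: 1.001
gripper_force: 0.0
2.3667 [ 0.46886779 -0.11879755  0.44643675] [-2.44901336e+00 -1.96723089e+00  9.89842717e-04] [ 0.58050814  0.13699942 -0.51406587  1.4665833   0.06741458  1.55624328
 -0.14789173]
```

View pics/w1.png

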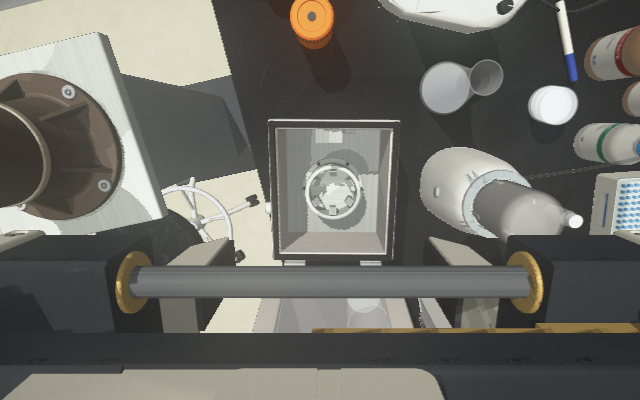

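The wrist view shows the mill rim from (269,121) and (400,121) down to about (273,260) and (395,260), with the collar centred at (333,191). The keeper side is at the top.

```bash
python3 - <<'E'
from h import *
f="pics/w1.json"
P=[atz(f,u,v,.136)[:2] for u,v in[(269,121),(400,121),(394.5,262),(273,262)]]
print(np.round(P,4),np.linalg.norm(P[1]-P[0]),np.linalg.norm(P[3]-P[0]))
m=np.array([[-.1,-.088],[-.1,.088],[.1,.088],[.1,-.088]]); P=np.array(P)
U,S,V=np.linalg.svd((m).T@(P-P.mean(0))); Rm=(U@V).T; print("mill",P.mean(0),np.degrees(np.arctan2(Rm[1,0],Rm[0,0])))
print("collar w",atz(f,333,191,.083),"top",atz("pics/top0.json",374.6,200.7,.083))
n=atz("pics/top0.json",238.4,206.7,.098);w=atz("pics/top0.json",262.3,202.3,.07);print(n,w,np.linalg.norm((n-w)[:2]),np.degrees(np.arctan2(*(w-n)[[1,0]])))
a=cv2.resize(cv2.imread("pics/w1.png")[100:280,250:420],(680,720)[::1],interpolation=cv2.INTER_CUBIC)
cv2.imwrite("pics/w1c.png",cv2.resize(a,(566,600)))
E
```

```text
[[ 0.4068 -0.0381]
 [ 0.5751 -0.0748]
 [ 0.5347 -0.2702]
 [ 0.3617 -0.2325]] 0.17224065301669195 0.1994715950933028
mill [ 0.46960202 -0.15389853] -102.33900168101336
collar w [ 0.46765595 -0.1587685   0.083     ] top [ 0.46151975 -0.16155348  0.083     ]
[0.42918676 0.26777005 0.098     ] [0.44962646 0.19691146 0.07      ] 0.07374769121783774 -73.90939190760702
```

View pics/w1c.png

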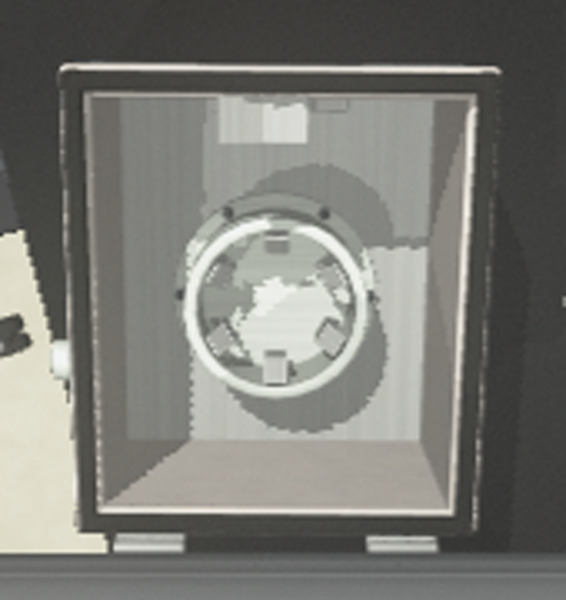

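```bash
python3 -m creep '[[0,0,0,0,0,-0.059],[0,0,0,0,0,-0.059],[0,0,0,0,0,-0.059],[0,0,0,0,0,-0.059],[0.085,0.0144,0.03,0,0,0],[0.085,0.0144,0.03,0,0,0],[0.085,0.0144,0.03,0,0,0],[0.085,0.0144,0.03,0,0,0],[0.085,0.0144,0.03,0,0,0],[0.085,0.0144,0.03,0,0,0],[0.085,0.0144,0.03,0,0,0],[0.085,0.0144,0.03,0,0,0],[0.085,0.0144,0.03,0,0,0],[0.085,0.0144,0.03,0,0,0],[0.085,0.0144,0.03,0,0,0],[0.085,0.0144,0.03,0,0,0],[0,0,0,0,0,0],[0,0,0,0,0,0],[0,0,0,0,0,0]]'
python3 - <<'E'
from h import *
wsave('pics/w2.png'); s=arm.observe(); print(s['clock'],s['position'],s['ee_rot'])
print(proj("pics/top0.json",[[.52,.295,.15],[.52,.295,.3]]))
E
```

```text
clock: 3.95
position: [0.4254, 0.2908, 0.3024]
ee_rot: [1.897, 2.503, -0.002]
force: [0.2, -0.4, 0.8]
width: 1.0
gripper_force: 0.0
4.0 [0.4256276  0.29041514 0.30271105] [ 1.89871643e+00  2.50167194e+00 -1.08796292e-03]
[[228.35732203 174.65409884]
 [218.25120272 162.81215992]]
```

View pics/w2.png

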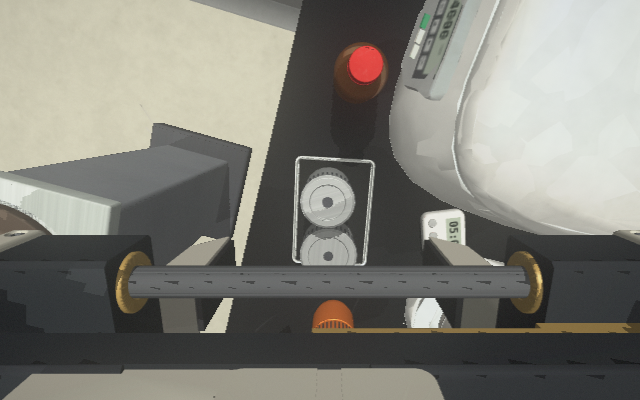

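The wrist view shows the narrow jar's lid hole at (328,203), the wide jar's at (328,257), and the bottle cap at (366,63). The centrifuge's edge runs from (390,130) to (475,230). I'll compute the jar's position and check the gripper body against the centrifuge.

```bash
python3 - <<'E'
from h import *
f="pics/w2.json"
n=atz(f,328,203,.098);w=atz(f,328,257,.07);print(n,w,np.linalg.norm((n-w)[:2]),np.degrees(np.arctan2(*(w-n)[[1,0]])))
s=arm.observe();Rm=R.from_rotvec(s["ee_rot"]).as_matrix();print(Rm.round(3));print("delta tool/0.4",Rm.T@(np.r_[n[:2],.067]-s["position"])/.4)
for z in(.14,.2,.25):print(z,[proj(f,np.r_[n[:2],z]+Rm[:,1]*.095+Rm[:,0]*k).ravel().round() for k in(-.04,.04)],[proj("pics/top0.json",np.r_[n[:2],z]+Rm[:,1]*.095+Rm[:,0]*k).ravel().round() for k in(-.04,.04)])
E
```

```text
[0.43151526 0.26933165 0.098     ] [0.4514474  0.19784145 0.07      ] 0.07421683057517757 -74.42103057828125
[[-0.269  0.963  0.   ]
 [ 0.963  0.269 -0.001]
 [-0.001  0.    -1.   ]]
delta tool/0.4 [-5.40214762e-02 -2.34654781e-05  5.89342566e-01]
0.14 [array([424., 252.]), array([430., 172.])] [array([242., 171.]), array([216., 178.])]
0.2 [array([443., 280.]), array([452., 184.])] [array([238., 167.]), array([212., 173.])]
0.25 [array([467., 313.]), array([480., 199.])] [array([236., 163.]), array([208., 169.])]
```

```bash
python3 - <<'E'
from h import *
n=np.array([.4315,.2693])
for a in(16,-15,-30):
  y=np.array([np.cos(np.radians(a)),np.sin(np.radians(a))]);x=np.array([-y[1],y[0]])
  for z in(.14,.25):
    q=[np.r_[n+.095*y+k*x,z] for k in(-.0375,.0375)]
    print(a,z,[ [proj("pics/%s.json"%f,p).ravel().round().tolist() for f in("w2","top0")] for p in q])
# candidate centrifuge edge at several heights, both views
for z in(0,.1,.2): print(z,[atz("pics/w2.json",u,v,z)[:2].round(3).tolist() for u,v in((392,135),(405,165),(440,200),(475,230))],[atz("pics/top0.json",u,v,z)[:2].round(3).tolist() for u,v in((190,194),(212,193),(226,183),(235,165))])
E
```

```text
16 0.14 [[[424.0, 249.0], [241.0, 171.0]], [[429.0, 174.0], [217.0, 177.0]]]
16 0.25 [[[468.0, 309.0], [234.0, 163.0]], [[479.0, 202.0], [209.0, 169.0]]]
-15 0.14 [[[389.0, 290.0], [257.0, 178.0]], [[432.0, 229.0], [234.0, 171.0]]]
-15 0.25 [[[416.0, 364.0], [252.0, 170.0]], [[479.0, 281.0], [227.0, 163.0]]]
-30 0.14 [[[366.0, 302.0], [263.0, 184.0]], [[422.0, 254.0], [242.0, 172.0]]]
-30 0.25 [[[383.0, 380.0], [258.0, 176.0]], [[464.0, 316.0], [236.0, 163.0]]]
0 [[0.494, 0.357], [0.523, 0.324], [0.584, 0.291], [0.646, 0.264]] [[0.483, 0.45], [0.489, 0.376], [0.524, 0.331], [0.587, 0.304]]
0.1 [[0.475, 0.356], [0.498, 0.331], [0.546, 0.305], [0.595, 0.284]] [[0.466, 0.422], [0.47, 0.353], [0.504, 0.311], [0.563, 0.286]]
0.2 [[0.456, 0.356], [0.473, 0.338], [0.508, 0.319], [0.543, 0.304]] [[0.448, 0.395], [0.452, 0.33], [0.484, 0.29], [0.539, 0.267]]
```

```bash
python3 -m creep '[[0,0,0,0,0,0.0536],[0,0,0,0,0,0.0536],[0,0,0,0,0,0.0536],[0,0,0,0,0,0.0536],[0,0,0,0,0,0.0536],[0,0,0,0,0,0.0536],[0,0,0,0,0,0.0536],[-0.008,0.008,0.02,0,0,0],[-0.008,0.008,0.05,0,0,0],[-0.008,0.008,0.07,0,0,0],[-0.008,0.008,0.07,0,0,0],[-0.007,0.007,0.07,0,0,0],[0,0,0.07,0,0,0],[0,0,0.06,0,0,0],[0,0,0.05,0,0,0],[0,0,0.04,0,0,0],[0,0,0,0,0,0],[0,0,0,0,0,0]]'
python3 - <<'E'
from h import *
s=arm.observe();Rm=R.from_rotvec(s["ee_rot"]).as_matrix()
print("yaw y",np.degrees(np.arctan2(Rm[1,1],Rm[0,1])),"delta/0.4",(Rm.T@(np.array([.4315,.2693,.070])-s["position"])/.4).round(4))
wsave("pics/w3.png")
E
```

```text
clock: 5.5
position: [0.4307, 0.2695, 0.1023]
ee_rot: [2.709, 1.59, -0.002]
force: [0.5, -0.4, 0.4]
width: 1.001
gripper_force: 0.0
yaw y -29.201813187546357 delta/0.4 [0.0007 0.0021 0.0808]
```

View pics/w3.png

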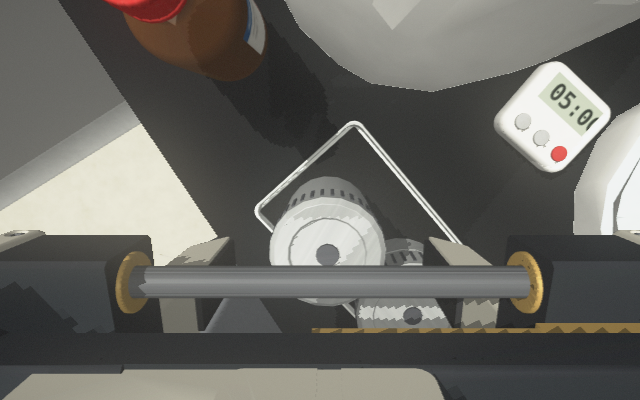

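The lid hole at (328,255) is centred between the fingers, and the centrifuge is clear at the top. I'll descend and grip.

```bash
python3 -c "
from h import *
print(atz('pics/w3.json',328,255,.098))"; python3 -m creep '[[0,0.002,0.03,0,0,0],[0,0,0.03,0,0,0],[0,0,0.02,0,0,0],[0,0,0,0,0,0],[0,0,0,0,0,0]]' && python3 -m creep '[[0,0,0,0,0,0],[0,0,0,0,0,0],[0,0,0,0,0,0],[0,0,0,0,0,0],[0,0,0,0,0,0],[0,0,0,0,0,0],[0,0,0,0,0,0],[0,0,0,0,0,0]]' 1 60
```

```text
[0.43084147 0.27011244 0.098     ]
clock: 5.97
position: [0.4312, 0.2706, 0.0707]
ee_rot: [2.71, 1.589, -0.0]
force: [-0.4, -0.2, -0.6]
width: 1.0
gripper_force: 0.0
clock: 6.63
position: [0.4312, 0.2708, 0.0709]
ee_rot: [-2.71, -1.589, -0.0]
force: [-0.4, -0.6, 2.8]
width: 0.644
gripper_force: 60.0
```

```bash
python3 -m creep '[[0,0,-0.03,0,0,0],[0,0,-0.06,0,0,0],[0,0,-0.08,0,0,0],[0,0,-0.09,0,0,0],[0,0,-0.09,0,0,0],[0,0,-0.09,0,0,0],[0,0,-0.09,0,0,0],[0,0,-0.09,0,0,0],[0,0,-0.09,0,0,0],[0,0,-0.08,0,0,0],[0,0,-0.05,0,0,0],[0,0,-0.03,0,0,0]]' && python3 -m creep '[[-0.03,0.025,0,0,0,0],[-0.05,0.04,0,0,0,0],[-0.064,0.05,0,0,0,0],[-0.064,0.05,0,0,0,0],[-0.064,0.05,0,0,0,0],[-0.064,0.05,0,0,0,0],[-0.064,0.05,0,0,0,0],[-0.064,0.05,0,0,0,0],[-0.064,0.05,0,0,0,0],[-0.064,0.05,0,0,0,0],[-0.064,0.05,0,0,0,0],[-0.05,0.04,0,0,0,0],[-0.04,0.03,0,0,0,0],[-0.025,0.02,0,0,0,0],[0,0,0,0,0,0],[0,0,0,0,0,0],[0,0,0,0,0,0],[0,0,0,0,0,0],[0,0,0,0,0,0],[0,0,0,0,0,0]]'
python3 - <<'E'
from h import *
wsave("pics/w4.png"); s=arm.observe(); print(s["position"],np.abs(s["dq"]).max(),s["width"])
c=proj("pics/w4.json",[.4675,-.159,.083]).ravel();print(c)
u,v=c.astype(int); cv2.imwrite("pics/w4c.png",cv2.resize(cv2.imread("pics/w4.png")[max(v-75,0):v+75,u-100:u+100],(800,600),interpolation=cv2.INTER_CUBIC)); print(u-100,max(v-75,0))
E
```

```text
clock: 7.63
position: [0.4313, 0.271, 0.421]
ee_rot: [2.71, 1.588, 0.004]
force: [0.7, -1.0, -4.7]
width: 0.64
gripper_force: 60.0
clock: 9.3
position: [0.4916, -0.1158, 0.4189]
ee_rot: [2.709, 1.59, 0.0]
force: [0.5, -0.2, -4.3]
width: 0.645
gripper_force: 60.0
[ 0.49162031 -0.11596678  0.41886581] 0.005274141878010387 0.6383474433246471
[328.34933242 200.36520926]
228 125
```

View pics/w4c.png

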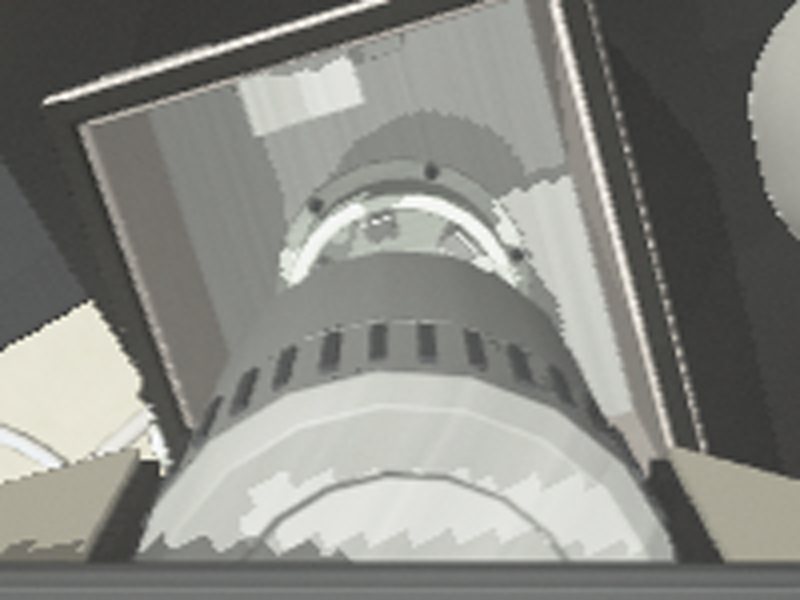

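The jar hides part of the collar. The outer arc is still visible through crop points (283,275), (405,191) and (522,270), so I'll fit a circle of known radius to it.

```bash
python3 - <<'E'
from h import *
from scipy.optimize import least_squares
def fit(f,pts,r):
    Q=np.array([atz(f,u,v,.083)[:2] for u,v in pts]); s=least_squares(lambda c:np.linalg.norm(Q-c,axis=1)-r,[.467,-.159]);return s.x.round(4),s.fun.round(4)
c=lambda P:[(228+x/4,125+y/4) for x,y in P]
print(fit("pics/w4.json",c([(283,275),(405,191),(522,270),(335,212),(478,215)]),.043))
k=566/170
print(fit("pics/w1.json",[(250+x/k,100+y/k) for x,y in[(183,306),(369,306),(276,213),(276,398)]],.043))
img=cv2.imread("pics/w4.png")
f="pics/w4.json"
P=[atz(f,*p,.136)[:2] for p in c([(43,102),(385,2)])];print("keeper-side edge dir",np.degrees(np.arctan2(*(P[1]-P[0])[::-1])))
E
```

```text
(array([ 0.4675, -0.1606]), array([ 0.0024, -0.0008,  0.0022, -0.0005, -0.0001]))
(array([ 0.4671, -0.1608]), array([0.    , 0.    , 0.0007, 0.0007]))
keeper-side edge dir -13.317654567849482
```

```bash
python3 -m creep '[[-0.03,0,0,0,0,0],[-0.035,0,0,0,0,0],[-0.035,0,0,0,0,0],[-0.026,0,0.02,0,0,0],[0,0,0.05,0,0,0],[0,0,0.07,0,0,0],[0,0,0.08,0,0,0],[0,0,0.08,0,0,0],[0,0,0.08,0,0,0],[0,0,0.08,0,0,0],[0,0,0.08,0,0,0],[0,0,0.06,0,0,0],[0,0,0.05,0,0,0],[0,0,0.03,0,0,0],[0,0,0,0,0,0],[0,0,0,0,0,0],[0,0,0,0,0,0]]'; python3 - <<'E'
from h import *
s=arm.observe();Rm=R.from_rotvec(s["ee_rot"]).as_matrix();print("delta/0.4",(Rm.T@(np.array([.467,-.160,.1397])-s["position"])/.4).round(4),s["joints"].round(2))
E
```

```text
clock: 10.77
position: [0.4677, -0.1606, 0.1475]
ee_rot: [2.709, 1.588, 0.002]
force: [-0.2, 0.3, -4.7]
width: 0.643
gripper_force: 60.0
delta/0.4 [ 0.0005 -0.0022  0.0195] [ 0.5   0.34 -0.35  1.96  0.15  0.86 -0.44]
```

```bash
python3 -m creep '[[0,-0.002,0.01,0,0,0],[0,0,0.01,0,0,0],[0,0,0.01,0,0,0],[0,0,0.006,0,0,0],[0,0,0,0,0,0]]'; python3 -m creep '[[0,0,0.002,0,0,-0.032],[0,0,0.002,0,0,-0.032],[0,0,0.002,0,0,-0.032],[0,0,0.002,0,0,-0.032],[0,0,0.002,0,0,-0.032],[0,0,0.002,0,0,-0.032],[0,0,0.002,0,0,-0.032],[0,0,0.002,0,0,-0.032]]'; python3 -m creep '[[0,0,0.0015,0,0,0.032],[0,0,0.0015,0,0,0.032],[0,0,0.0015,0,0,0.032],[0,0,0.0015,0,0,0.032],[0,0,0.0015,0,0,0.032],[0,0,0.0015,0,0,0.032],[0,0,0.0015,0,0,0.032],[0,0,0.0015,0,0,0.032]]'
```

```text
clock: 11.18
position: [0.4663, -0.1601, 0.1319]
ee_rot: [-2.71, -1.588, 0.0]
force: [0.1, 0.1, -4.8]
width: 0.642
gripper_force: 60.0
clock: 11.85
position: [0.4663, -0.1599, 0.127]
ee_rot: [2.19, 2.252, -0.0]
force: [-6.3, 2.4, 14.2]
width: 0.647
gripper_force: 60.0
clock: 12.52
position: [0.4679, -0.1594, 0.123]
ee_rot: [2.71, 1.585, 0.004]
force: [-4.7, 2.5, 14.2]
width: 0.647
gripper_force: 60.0
```

```bash
python3 -m creep '[[0,0,0.0015,0,0,-0.032],[0,0,0.0015,0,0,-0.032],[0,0,0.0015,0,0,-0.032],[0,0,0.0015,0,0,-0.032],[0,0,0.0015,0,0,-0.032],[0,0,0.0015,0,0,-0.032],[0,0,0.0015,0,0,-0.032],[0,0,0.0015,0,0,-0.032],[0,0,0.0015,0,0,0.032],[0,0,0.0015,0,0,0.032],[0,0,0.0015,0,0,0.032],[0,0,0.0015,0,0,0.032],[0,0,0.0015,0,0,0.032],[0,0,0.0015,0,0,0.032],[0,0,0.0015,0,0,0.032],[0,0,0.0015,0,0,0.032]]'; python3 -m creep '[[0,0,0.0013,0,0,-0.032],[0,0,0.0013,0,0,-0.032],[0,0,0.0013,0,0,-0.032],[0,0,0.0013,0,0,-0.032],[0,0,0.0013,0,0,-0.032],[0,0,0.0013,0,0,-0.032],[0,0,0.0013,0,0,-0.032],[0,0,0.0013,0,0,-0.032]]'
```

```text
clock: 13.85
position: [0.469, -0.1599, 0.1139]
ee_rot: [2.708, 1.585, 0.006]
force: [2.0, 3.0, 14.7]
width: 0.646
gripper_force: 60.0
clock: 14.52
position: [0.4674, -0.1619, 0.1098]
ee_rot: [2.189, 2.248, -0.001]
force: [-11.8, -3.0, 27.6]
width: 0.643
gripper_force: 60.0
```

```bash
python3 -m creep '[[0,0,0.001,0,0,0.032],[0,0,0.001,0,0,0.032],[0,0,0.001,0,0,0.032],[0,0,0.001,0,0,0.032],[0,0,0.001,0,0,0.032],[0,0,0.001,0,0,0.032],[0,0,0.001,0,0,0.032],[0,0,0.001,0,0,0.032]]';  python3 -m creep '[[0,0,0.001,0,0,-0.032],[0,0,0.001,0,0,-0.032],[0,0,0.001,0,0,-0.032],[0,0,0.001,0,0,-0.032],[0,0,0.001,0,0,-0.032],[0,0,0.001,0,0,-0.032],[0,0,0.001,0,0,-0.032],[0,0,0.001,0,0,-0.032]]'
```

```text
clock: 15.18
position: [0.4677, -0.1604, 0.1059]
ee_rot: [2.709, 1.585, 0.003]
force: [0.6, -0.4, 8.3]
width: 0.646
gripper_force: 60.0
clock: 15.85
position: [0.4683, -0.1614, 0.1055]
ee_rot: [2.189, 2.245, 0.001]
force: [-17.0, 3.8, 59.0]
width: 0.64
gripper_force: 60.0
```

Home: z stopped at 0.1055 (0.1057 predicted) with the force rising. I'll relieve the load, open and withdraw.

```bash
python3 -m creep '[[0,0,-0.004,0,0,0],[0,0,-0.003,0,0,0]]'; python3 -m creep '[[0,0,0,0,0,0],[0,0,0,0,0,0],[0,0,0,0,0,0],[0,0,0,0,0,0],[0,0,-0.02,0,0,0],[0,0,-0.04,0,0,0],[0,0,-0.07,0,0,0],[0,0,-0.09,0,0,0],[0.03,0,-0.09,0,0,0],[0.05,0,-0.09,0,0,0],[0.05,0,-0.09,0,0,0],[0.03,0,-0.09,0,0,0],[0,0,-0.07,0,0,0],[0,0,0,0,0,0],[0,0,0,0,0,0],[0,0,0,0,0,0]]' -0.74
python3 - <<'E'
from h import *
wsave("pics/w5.png"); s=arm.observe();print(s["position"],s["joints"].round(2)); save("side","pics/side5.png")
a=cv2.imread("pics/w5.png"); b=cv2.imread("pics/side5.png")[150:290,230:370]
b=cv2.resize(b,(420,420),interpolation=cv2.INTER_CUBIC); c=np.zeros((420,800,3),np.uint8); c[:,:420]=b; c[:240,420:]=cv2.resize(a[60:260,180:500],(380,240)); cv2.imwrite("pics/v5.png",c)
E
```

```text
clock: 16.02
position: [0.4678, -0.1602, 0.1058]
ee_rot: [2.189, 2.249, 0.003]
force: [0.3, 1.1, -1.1]
width: 0.641
gripper_force: 60.0
clock: 17.35
position: [0.4642, -0.0964, 0.3634]
ee_rot: [-2.193, -2.249, 0.001]
force: [-0.2, 0.2, -0.5]
width: 0.873
gripper_force: 0.0
[ 0.46396772 -0.09643393  0.36280045] [ 0.58  0.14 -0.55  1.66  0.08  1.36  0.04]
```

View pics/v5.png

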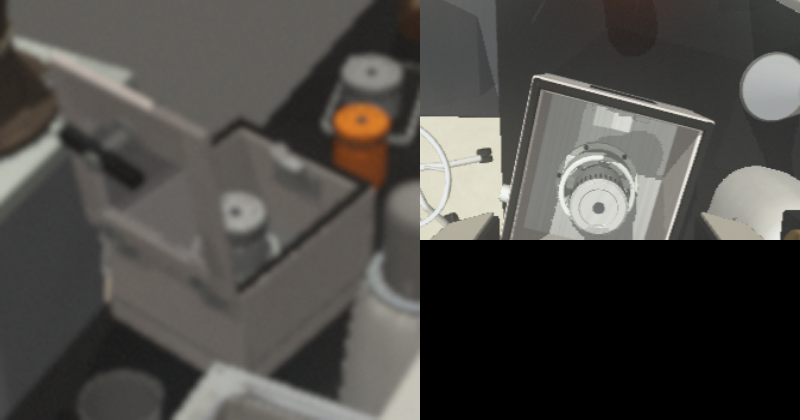

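The jar stands upright in the seat, with its lid at side crop (240,205) and its hole at wrist crop (599,208). The free-edge corners of the cover are at side crop (50,60) and (215,140). I'll fit the cover angle from these.

```bash
cat >> h.py <<'E'
yaw=np.radians(-102.8); mx=np.array([np.cos(yaw),np.sin(yaw),0]); my=np.array([-mx[1],mx[0],0]); ez=np.array([0,0,1.])
E
python3 - <<'E'
from h import *
from scipy.optimize import least_squares
P=np.array([atz("pics/w1.json",u,v,.136) for u,v in[(268,120.4),(399.9,120.4),(392.6,259.4),(273.7,259.4)]]); c=P.mean(0);print("mill c",c, "edges",P.round(3).tolist())
H=np.r_[c[:2],.14]+.105*mx;print("hinge",H)
px=np.array([[246.7,170],[301.7,196.7]])
def m(p): 
    e=H+p[1]*my+.205*(-np.cos(p[0])*mx+np.sin(p[0])*ez); n=(np.sin(p[0])*mx+np.cos(p[0])*ez)
    return np.array([proj("pics/side5.json",e+s*.09*my+.006*n).ravel() for s in(-1,1)])
s=least_squares(lambda p:(m(p)-px).ravel(),[1.7,0]);print(s.x,s.fun)
print(atz("pics/top0.json",447,198,.05))
q=arm.observe();Rm=R.from_rotvec(q["ee_rot"]).as_matrix();print(np.degrees(np.arctan2(Rm[1,1],Rm[0,1])))
E
```

```text
mill c [ 0.46932838 -0.15136499  0.136     ] edges [[0.406, -0.037, 0.136], [0.575, -0.074, 0.136], [0.533, -0.266, 0.136], [0.364, -0.229, 0.136]]
hinge [ 0.44606579 -0.25375567  0.14      ]
[1.73736724 0.00873791] [ 1.24051423 -0.14107958 -1.13432716  0.24156742]
[ 0.48195479 -0.40023752  0.05      ]
1.4430059651274134
```

```bash
python3 -m creep '[[0,0,-0.01,0,0,-0.0575],[0,0,-0.01,0,0,-0.0575],[0,0,-0.01,0,0,-0.0575],[0,0,-0.01,0,0,-0.0575],[0,0,-0.01,0,0,-0.0575],[0,0,-0.01,0,0,-0.0575],[0,0,-0.01,0,0,-0.0575],[0,0,-0.01,0,0,-0.0575],[0,0,-0.01,0,0,-0.0575],[0,0,-0.01,0,0,-0.0575],[0,0,0,0,0,-0.0575]]' 1 20;  python3 -m creep '[[0.01,-0.04,0,0,0,0],[0.016,-0.07,0,0,0,0],[0.016,-0.08,0,0,0,0],[0.016,-0.08,0,0,0,0],[0.016,-0.08,0,0,0,0],[0.016,-0.08,0,0,0,0],[0.016,-0.07,0,0,0,0],[0.014,-0.06,0,0,0,0],[0.007,-0.032,0,0,0,0],[0,0,0,0,0,0],[0,0,0,0,0,0]]'
python3 - <<'E'
from h import *
s=arm.observe();Rm=R.from_rotvec(s["ee_rot"]).as_matrix();p=np.array(s["position"])-[.446,-.2538,0]
print("mx,my",p@mx,p@my,"yaw",np.degrees(np.arctan2(Rm[1,1],Rm[0,1])),s["joints"].round(2))
E
```

```text
clock: 18.37
position: [0.4644, -0.0964, 0.4032]
ee_rot: [-0.337, -3.122, -0.001]
force: [0.3, -0.3, 0.3]
width: 0.119
gripper_force: 0.0
clock: 19.28
position: [0.3628, -0.3163, 0.4026]
ee_rot: [-0.348, -3.121, -0.003]
force: [-0.3, 0.4, -0.6]
width: 0.007
gripper_force: 0.0
mx,my 0.07939753618796497 -0.06730833097476926 yaw 77.27282722233181 [ 1.04  0.14 -0.49  1.57  0.06  1.46  1.89]
```

```bash
python3 -m creep '[[0,0,0.03,0,0,0],[0,0,0.06,0,0,0],[0,0,0.07,0,0,0],[0,0,0.06,0,0,0],[0,0,0.035,0,0,0],[0,0,0.012,0,0,0],[0,0.02,0,0,0,0],[0,0.03,0,0,0,0],[0,0.035,0,0,0,0],[0,0.035,0,0,0,0]]'; python3 -m creep '[[0,0.035,0,0,0,0],[0,0.035,0.005,0,0,0],[0,0.035,0.01,0,0,0],[0,0.035,0.01,0,0,0],[0,0.035,0.012,0,0,0],[0,0.035,0.012,0,0,0]]'; python3 -m creep '[[0,0.035,0.012,0,0,0],[0,0.035,0.012,0,0,0],[0,0.035,0.012,0,0,0],[0,0.035,0.012,0,0,0],[0,0.035,0.01,0,0,0],[0,0.03,0,0,0,0]]'
python3 - <<'E'
from h import *
s=arm.observe();p=np.array(s["position"])-[.446,-.2538,0]
print("mx,my",p@mx,p@my,s["force"])
E
```

```text
clock: 20.12
position: [0.375, -0.268, 0.2984]
ee_rot: [0.345, 3.12, -0.002]
force: [0.8, -1.9, 1.9]
width: 0.006
gripper_force: 1.0
clock: 20.62
position: [0.3932, -0.1852, 0.2785]
ee_rot: [0.343, 3.12, -0.002]
force: [0.6, -1.3, -0.3]
width: 0.006
gripper_force: 0.3
clock: 21.12
position: [0.4103, -0.1046, 0.2547]
ee_rot: [0.342, 3.122, -0.0]
force: [-0.8, 0.3, -0.9]
width: 0.004
gripper_force: 0.0
mx,my -0.1376066258177595 -0.06784911499534355 [-0.76914431  0.33338093 -0.94317334]
```

```bash
python3 -m creep '[[0,0,-0.06,0,0,0],[0,0,-0.08,0,0,0],[0,0,-0.08,0,0,0],[0,0,-0.08,0,0,0],[0,0,-0.05,0,0,0],[-0.02,0.01,0,0,0,0],[-0.03,0.02,0,0,0,0],[-0.03,0.02,0,0,0,0],[-0.02,0.014,0,0,0,0],[0,0,0,0,0,0],[0,0,0,0,0,0],[0,0,0,0,0,0],[0,0,0,0,0,0],[0,0,0,0,0,0],[0,0,0,0,0,0],[0,0,0,0,0,0],[0,0,0,0,0,0],[0,0,0,0,0,0]]' -1
python3 - <<'E'
from h import *
wsave("pics/w6.png"); save("side","pics/side6.png"); s=arm.observe();print(s["position"],s["joints"].round(2))
a=cv2.imread("pics/w6.png"); b=cv2.imread("pics/side6.png")[150:290,230:370]
c=np.zeros((400,800,3),np.uint8); c[:350,:560]=cv2.resize(a[40:290,120:520],(560,350)); c[:240,560:]=cv2.resize(b,(240,240)); cv2.imwrite("pics/v6.png",c)
E
```

```text
clock: 22.62
position: [0.4547, -0.0912, 0.3942]
ee_rot: [0.346, 3.122, -0.0]
force: [-0.5, 0.4, 0.3]
width: 0.997
gripper_force: 0.0
[ 0.45471197 -0.09116791  0.39417235] [ 0.7   0.13 -0.69  1.61  0.08  1.43  1.35]
```

View pics/v6.png

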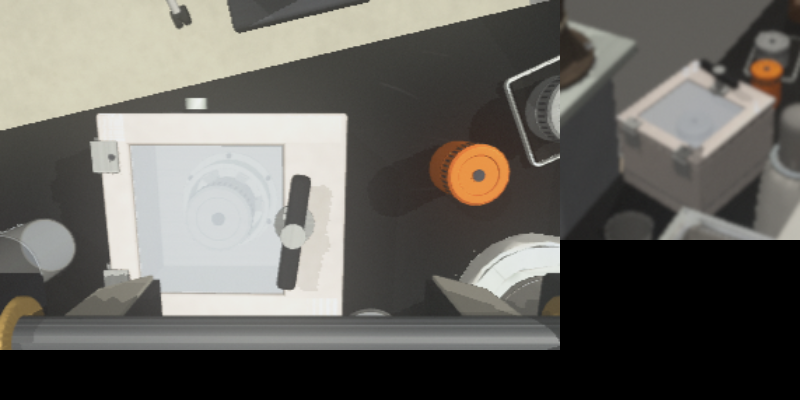

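The cover is shut, with its frame at (97..347,115..315). The T-bar runs from (300,175) to (287,290) in the crop, and I'll work out its pose from those ends.

```bash
python3 - <<'E'
from h import *
P=[atz("pics/w6.json",120+x/1.4,40+y/1.4,.194) for x,y in((301,175),(287,290))]
d=P[1]-P[0]; c=(P[0]+P[1])/2; print(c,"len",np.linalg.norm(d),"bar yaw",np.degrees(np.arctan2(d[1],d[0])), "my yaw",-12.8)
print("expected",np.array([.446,-.2538,.186])-.163*mx)
s=arm.observe();Rm=R.from_rotvec(s["ee_rot"]).as_matrix();a=np.degrees(np.arctan2(Rm[1,1],Rm[0,1]));print("tool y yaw",a)
print("delta/0.4 with TCP z .172",(Rm.T@(np.r_[c[:2],.172]-s["position"])/.4).round(4))
E
```

```text
[ 0.48134207 -0.09519625  0.194     ] len 0.09128763686707932 bar yaw -19.34818762010583 my yaw -12.8
expected [ 0.48211241 -0.09485066  0.186     ]
tool y yaw 77.36333688921349
delta/0.4 with TCP z .172 [-0.0672  0.0048  0.5554]
```

```bash
python3 -m creep '[[-0.03,0.002,0,0,0,0.028],[-0.03,0.003,0.02,0,0,0.028],[-0.007,0,0.05,0,0,0],[0,0,0.08,0,0,0],[0,0,0.09,0,0,0],[0,0,0.09,0,0,0],[0,0,0.08,0,0,0],[0,0,0.06,0,0,0],[0,0,0.04,0,0,0],[0,0,0.025,0,0,0],[0,0,0,0,0,0],[0,0,0,0,0,0]]' -0.3 && python3 -m creep '[[0,0,0,0,0,0],[0,0,0,0,0,0],[0,0,0,0,0,0],[0,0,0,0,0,0],[0,0,0,0,0,0],[0,0,0,0,0,0],[0,0,0,0,0,0]]' 1 50
```

```text
clock: 23.72
position: [0.4814, -0.096, 0.1805]
ee_rot: [-0.528, -3.097, -0.0]
force: [0.7, -1.1, 0.1]
width: 0.65
gripper_force: 0.0
clock: 24.3
position: [0.4812, -0.0961, 0.1803]
ee_rot: [0.528, 3.097, -0.0]
force: [-0.5, -0.2, -0.3]
width: 0.193
gripper_force: 0.0
```

```bash
python3 -m creep '[[0,0,0,0,0,0],[0,0,0,0,0,0],[0,0,0,0,0,0]]'; python3 -m creep '[[0,0,0,0,0,0.045],[0,0,0.001,0,0,0.045],[0,0,0.0012,0,0,0.045],[0,0,0.0012,0,0,0.045],[0,0,0.0012,0,0,0.045],[0,0,0.0012,0,0,0.045],[0,0,0.0012,0,0,0.045],[0,0,0.0012,0,0,0.045]]'
```

```text
clock: 24.55
position: [0.481, -0.0965, 0.1801]
ee_rot: [-0.529, -3.097, 0.001]
force: [-0.3, -3.4, 0.9]
width: 0.158
gripper_force: 49.9
clock: 25.22
position: [0.4808, -0.0963, 0.1772]
ee_rot: [-1.637, -2.681, 0.001]
force: [-3.4, -2.0, 7.2]
width: 0.159
gripper_force: 49.9
```

```bash
python3 -m creep '[[0,0,0.001,0,0,0.045],[0,0,0.001,0,0,0.045],[0,0,0.001,0,0,0.045],[0,0,0,0,0,0.045],[0,0,0,0,0,0.045],[0,0,0,0,0,0.045],[0,0,0,0,0,0.04]]'; python3 -m creep '[[0,0,0,0,0,0.025],[0,0,0,0,0,0.02],[0,0,0,0,0,0.01],[0,0,0,0,0,0]]'; python3 -c "
from h import *
s=arm.observe();Rm=R.from_rotvec(s['ee_rot']).as_matrix();print(np.degrees(np.arctan2(Rm[1,1],Rm[0,1])),s['ft_torque'])"
```

```text
clock: 25.8
position: [0.4803, -0.096, 0.176]
ee_rot: [-2.406, -2.019, 0.002]
force: [-3.9, -2.1, 7.2]
width: 0.159
gripper_force: 50.3
clock: 26.13
position: [0.4804, -0.096, 0.1759]
ee_rot: [2.513, 1.885, -0.003]
force: [-4.7, -2.1, 7.2]
width: 0.169
gripper_force: 54.5
-16.270380840998488 [-0.39630522  0.98907756  1.29255922]
```

It's at the stop: the torque has risen and the fingers are 7° past 1.5 rad. I'll unwind slightly, release, lift and check.

```bash
python3 -m creep '[[0,0,0,0,0,-0.025],[0,0,0,0,0,-0.025]]';  python3 -m creep '[[0,0,0,0,0,0],[0,0,0,0,0,0],[0,0,0,0,0,0],[0,0,0,0,0,0],[0,0,0,0,0,0],[0,0,-0.03,0,0,0],[0,0,-0.06,0,0,0],[0,0,-0.08,0,0,0],[0,0,-0.09,0,0,0],[0,0,-0.09,0,0,0],[0,0,-0.09,0,0,0],[0.04,0,-0.07,0,0,0],[0.05,0,-0.05,0,0,0],[0.03,0,0,0,0,0],[0,0,0,0,0,0],[0,0,0,0,0,0]]' -0.3
python3 - <<'E'
from h import *
wsave("pics/w7.png"); save("side","pics/side7.png"); save("top","pics/top7.png")
a=cv2.imread("pics/w7.png"); b=cv2.imread("pics/side7.png")[110:270,230:410]; t=cv2.imread("pics/top7.png")[150:250,170:470]
c=np.zeros((600,800,3),np.uint8); c[:336,:500]=cv2.resize(a[20:300,120:520],(500,336)); c[:266,500:]=cv2.resize(b,(300,266)); c[340:590,:750]=cv2.resize(t,(750,250)); cv2.imwrite("pics/v7.png",c)
E
```

```text
clock: 26.3
position: [0.4804, -0.096, 0.1759]
ee_rot: [-2.409, -2.016, 0.002]
force: [-4.8, -1.9, 6.4]
width: 0.164
gripper_force: 49.8
clock: 27.63
position: [0.4896, -0.0486, 0.3994]
ee_rot: [2.411, 2.013, -0.001]
force: [-0.8, -0.2, -0.3]
width: 0.651
gripper_force: 0.0
```

View pics/v7.png

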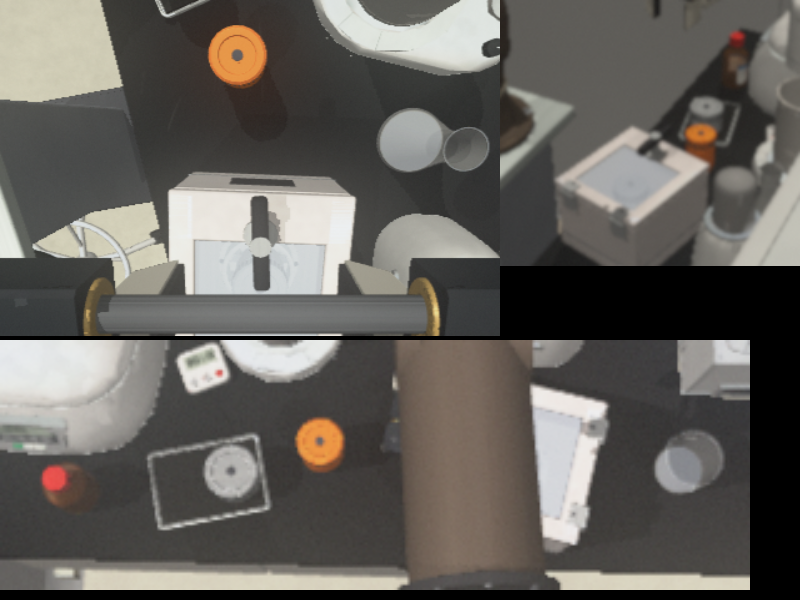

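The cover is shut and the bar, from (260,197) to (262,290), now points straight along the mill's x, which is the end stop. The wide jar, bottle and beaker are untouched.

```bash
python3 -c "
from h import *
print(arm.sign_off())"
```

```text
the job is handed in; nothing more can be done
None
```

The narrow jar stands fully home in the mill's seat, the cover is shut and the T-handle is turned to its stop, and the job was handed in at about 28 s with the wide jar, bottle and beaker left where they stood.

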